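Dummy-load temperature check at a field radio station

ROBOT

A 7-joint arm with a two-finger parallel gripper is mounted at the origin on the work surface. World frame = base frame: x ahead of the robot, y to its left, z up, the work surface at z = 0. Lengths are in m, angles in rad, forces in N, time in s.
With the tool pointing down it reaches from about 0.4 to 0.75 m from the base axis. Payload 19.5 kg.
Tool frame: the origin (TCP) lies between the finger pads; the fingertips stand 22 mm ahead of it and the grasp point (between the pads) lies 3 mm ahead of it (ctrl.tip_reach is the distance from the TCP to the fingertips, in m); z points along the fingers, y is the line along which they close (so a half turn about z gives the same grasp; the last joint's range is limited). The gripper opens to 85 mm and grips with 20 to 120 N. Pads are 22 mm wide; open, the fingers measure 114 mm over their backs; the gripper's body (76 mm by 85 mm) begins 54 mm behind the grasp point. The pads swing forward as they close: fully open they stand 13 mm farther back than shut.
Start: joints at [1.061, 0.707, -0.028, 1.485, 0.022, 0.951, -0.075], TCP at [0.259, -0.513, 0.253] pointing down, gripper open.
Joint ranges: [-2.71, 2.71], [-0.32, 2.16], [-1.57, 1.52], [0, 2.45], [-1.46, 4.6], [0, 2.02], [-2.83, 2.83]. Speed limits (rad/s): [1.89, 1.89, 2.57, 2.57, 3.01, 3.01, 3.01].

INTERFACE

Orientations are given as a unit quaternion [x, y, z, w].
In Python, from bench import ctrl gives the robot as it stands.
- The arm moves only by the shell command python3 -m creep 'ROWS' [FORCE]. ROWS is a JSON object of lists of equal length, an entry for each row: "rotation": the turn, a rotation vector about the tool's x, y, z normalised to -1 to 1, where 1 is 0.12 rad, a list of three; "xyz": the shift along the tool's x, y, z normalised to -1 to 1, where 1 is 50 mm, a list of three; "claw": the opening, from -1 (shut) to 1 (fully open), so that 0 is half open. A call has 1 to 20 rows; each row shifts and turns the commanded pose from where the row before left it, along the tool's axes as they then stand; what a row does not reach is not made up. A row lasts 1/10 s, in which the tool goes at most 50 mm and 8.59 degrees, less where a joint would pass 70% of its speed; a pose out of reach is approached as far as the arm can. A call with a number of a shift or a turn outside -1 to 1 is refused whole. A call with a gripper value outside its range is refused whole. The fingers move at their own pace and stop on an object; FORCE is the grip in N (left out, the last holds). Time passes only in rows, so rows that do not move let the fingers close. It gives the time, the measured TCP pose, the force, the opening and the grip force at its end, in the units of the state.
- ctrl.sense(): the state, without advancing time (a new reading comes with each control period).
- ctrl.camera(name): name is "scene" or "top"; returns a dict with "frame" (384x512x3 uint8, red, green, blue), "fovy" (degrees; the focal length in pixels is half the picture's height over the tangent of half this angle, whatever the lens; pixels are square), "cx", "cy" (the principal point, pixels), "camera_from_world" (4x4, takes a point from world to camera coordinates). Camera axes: x right, y down, z forward; pixel columns grow to the right and rows downward; lengths in m; the calibration is good to about 2 mm. A picture is of the moment at which its call begins. There is no depth.
- ctrl.job_done(): hands the job in; it is judged then, once.
The state is a dict: "t": time; "qpos": joint angles; "joint_velocities": joint speeds; "effort": joint torques, N m; "ee_pos": TCP position; "ee_rot": TCP orientation; "force": force on the tool from outside, world axes, zero at the start; "wrist_torque": the same for the moment, N m; "grip_width": opening from 0.0 (shut) to 1.0 (fully open); "gripper_force": force on a finger pad.
Only numpy, scipy, OpenCV 4.12 (cv2) and the standard library are available. Lean on these libraries where they do the work, as an engineer would, in place of code of your own. Each camera call takes 0.05 s, during which the arm holds its last target. There are 200 camera calls.

TASK

Push the carrier lever on the control unit fully over, away from the robot, then take the infrared thermometer from its rest, point its lens squarely at the middle of the round plate on the finned dummy load from about 10 cm away and hold it quite still there for two seconds. Lay the thermometer back in its rest as it lay before, without dropping it, and only then pull the carrier lever fully back. Leave the Morse key and the mug where they stand.

Things in the scene. Friction and masses are not known exactly. Their poses are not given: they have to be found in the camera images.
- thermometer: Loose grey straight infrared thermometer, about 200 g: box body 130 (x) x 34 (y) x 36 (z) mm, black nose cone 20 mm long, 22 to 30 mm across, at its +x end, green display at the -x end of its top. Origin: centre of the box's underside. x runs along the body to the lens (line of sight), z up. It lies in the rest; grip its 34 mm width at the middle, between the saddles
- lens (a point): The lens: centre of the nose cone's front face, 85 mm ahead (+x) of the thermometer's origin and 18 mm above its underside. Its axes are the thermometer's
- rest: Fixed black rest: base 140 (x) x 70 (y) x 10 mm, two saddles 14 mm long at x = -44 and +44 mm (74 mm clear between), 70 mm high. Origin: centre of its underside, on the table. It carries the thermometer's underside 45 mm above the table, between lips 40 mm apart that flare to 57 mm. At the start the thermometer lies in it centred to 3 mm lengthwise, x axes alike (lens to +x)
- load: Fixed dummy load: aluminium heat sink slab 110 x 110 mm leaning back, its smooth face looking to the load's +x and 30 degrees upward, fins on its back, on a dark base 100 (x) x 110 (y) mm; 130 mm high in all. Origin: on the table under the slab's centre. Its place may be exchanged with the power meter's
- plate: Round black measuring plate, 50 mm across, 4 mm thick, on the middle of the dummy load's sloping face. Origin: centre of its outer face, 81 mm above the table and 19 mm ahead (+x) of the load's origin. x points straight out of the plate (30 degrees above level), y level, z up along the slope
- meter: Bystander, fixed: power meter, a smooth grey box of the same size and slope as the dummy load, with a rectangular paper-white window and a knob, no round plate and no fins
- control: Fixed grey control unit, 120 (x) x 90 (y) x 35 mm high, carrying the carrier lever on a dark block 70 x 50 x 25 mm. Origin: centre of its underside, on the table. Its x points roughly away from the robot; the lever swings in its x-z plane
- carrier (a joint): Angle of the carrier lever, rad: 0 = fully towards the robot (control's -x, off), 1.0 = fully over, away from the robot (control's +x, on), both at stops; upright at 0.5. It stays where it is left; moving it takes about 1 N at the ball
- carrier_tip (a point): Centre of the black ball, 26 mm across, at the end of the carrier lever (rod 10 mm thick). The lever turns about a level axis (control's y) 57 mm above the table, over the control unit's origin; the ball's centre is 80 mm from that axis: 38 mm to either side at the stops and 127 mm above the table, 137 mm when upright
- key: Bystander, loose: Morse key of brass on a dark wooden base 90 x 160 mm, 60 mm high, 0.7 kg. Origin: centre of its underside
- mug: Bystander, loose: white mug, 80 mm across, 90 mm high. Origin: centre of its underside
- notebook: Bystander, fixed: open notebook lying flat, 160 x 210 x 6 mm, with a pen on it. Origin: centre of its underside
Things that resemble listed ones, but are neither listed nor needed, are in the scene too. What is shaped like the control but pink or turquoise is not meant.

How it is judged:
On the way, in this order (a step that is already met when the one before it is completed fails the run):
1. the carrier lever is fully over (on) while the thermometer still lies in its rest (value of joint carrier above 0.85 rad and distance of thermometer from where it was at the start of the episode below 0.02 m), for 0.1 s.
2. the thermometer is lifted clear of its rest with the carrier on (value of joint carrier above 0.85 rad and height (world z) of thermometer above 0.09 m), for 0.1 s.
3. carrier on, the held thermometer looks squarely (within 20 degrees) at the plate from 60 to 150 mm, line of sight within 15 mm of its middle sideways and up-down, steady for 1.5 s (value of joint carrier above 0.85 rad and x of plate in the frame of lens between 0.06 and 0.15 m and y of plate in the frame of lens between -0.015 and 0.015 m and z of plate in the frame of lens between -0.015 and 0.015 m and angle between the x axis of thermometer and the x axis of plate, either way round below 0.35 rad and linear speed of thermometer below 0.02 m/s and angular speed of thermometer below 0.15 rad/s and contact force between the fingers and thermometer above 0.5 N), for 1.5 s.
4. the thermometer lies in its rest again, released, before the carrier lever is moved (value of joint carrier above 0.85 rad and x of thermometer in the frame of rest between -0.015 and 0.015 m and y of thermometer in the frame of rest between -0.006 and 0.006 m and z of thermometer in the frame of rest between 0.039 and 0.051 m and angle between the x axis of thermometer and the x axis of rest, either way round below 0.12 rad and angle between the z axis of thermometer and the z axis of rest, either way round below 0.12 rad and x of lens in the frame of rest above 0.05 m and contact force between the fingers and thermometer below 0.1 N and linear speed of thermometer below 0.02 m/s), for 0.2 s.
At the end, for the whole second after the job is handed in: Carrier lever back at the stop nearest the robot (under 0.15 rad); thermometer let go and still in its rest, lens the same way as before (within 15 mm lengthwise, 6 mm sideways and in height, 0.12 rad); Morse key and upright mug within 30 mm of where they stood (value of joint carrier below 0.15 rad and x of thermometer in the frame of rest between -0.015 and 0.015 m and y of thermometer in the frame of rest between -0.006 and 0.006 m and z of thermometer in the frame of rest between 0.039 and 0.051 m and angle between the x axis of thermometer and the x axis of rest, either way round below 0.12 rad and angle between the z axis of thermometer and the z axis of rest, either way round below 0.12 rad and x of lens in the frame of rest above 0.05 m and contact force between the fingers and thermometer below 0.1 N and linear speed of thermometer below 0.02 m/s and distance of each of key, mug from where it was at the start of the episode below 0.03 m and angle between mug's own z axis and vertical below 0.2 rad); the robot touches nothing.
It fails at once if the thermometer is dropped (falls out of the fingers' hold faster than 0.45 m/s) (contact force between the fingers and thermometer below 0.05 N and linear speed of thermometer above 0.45 m/s).
It fails at once if the Morse key or the mug is pushed more than 30 mm (distance of any of key, mug from where it was at the start of the episode above 0.03 m).
It also fails if it takes over 72 s, if anything falls off the work surface, if the arm or the gripper's body presses on something with over 40 N, if the wrist force passes 120 N, or if a joint passes its speed limit or range.

## Working session

There is one attempt and no reset: what is moved stays moved. The work goes in short steps, Python scripts to look and compute and a shell command to move; the robot and the scene stay as the last step left them, time stands still between calls to the robot, and variables do not carry over. Pictures are saved under pics/ and viewed, at most 10 in all, crops included, and the job is handed in when it is done.

```bash
ls; mkdir -p pics; python3 - <<'E'
from bench import ctrl
import cv2,pickle
s=ctrl.sense();print(s['t'],s['ee_pos'],s['ee_rot'],s['grip_width'],ctrl.tip_reach)
for n in('scene','top'):
    c=ctrl.camera(n);cv2.imwrite(f'pics/{n}0.png',c['frame'][...,::-1]);pickle.dump(c,open(f'{n}0.pkl','wb'))
    print(c['fovy'],c['cx'],c['cy'],c['camera_from_world'].round(3).tolist() if hasattr(c['camera_from_world'],'round') else c['camera_from_world'])
E
```

```text
pics
0.0 [ 0.25914915 -0.51302779  0.25285476] [ 9.72772986e-01  2.31759435e-01 -1.57501142e-04 -5.07327944e-04] 0.9982877044831578 0.022
42.66179111069123 264.6692917738722 190.08670114063082 [[-0.574, 0.819, -0.012, 0.289], [0.62, 0.425, -0.66, -0.251], [-0.535, -0.386, -0.751, 1.774], [0.0, 0.0, 0.0, 1.0]]
45.01048673697814 254.56058212144205 183.98800941772814 [[-0.001, -1.0, -0.014, 0.007], [-0.989, 0.003, -0.15, 0.52], [0.15, 0.013, -0.989, 1.636], [0.0, 0.0, 0.0, 1.0]]
```

View pics/scene0.png

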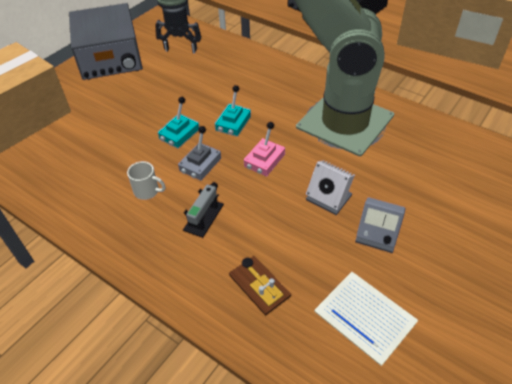

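View pics/top0.png

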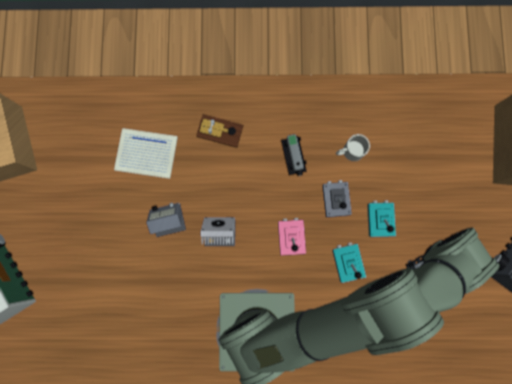

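The scene view shows the grey control at (200,160), the thermometer in its rest at (203,208), the load at (330,186) with the meter at (382,225), the mug at (143,180) and the key at (260,285). In the top view the grey control is at (337,199), the thermometer at (293,155) with its nose pointing down the picture, and the load at (218,230). I'll enlarge these.

```bash
python3 - <<'E'
import cv2,pickle,numpy as np
T=pickle.load(open('top0.pkl','rb'))['frame'];S=pickle.load(open('scene0.pkl','rb'))['frame']
def crop(F,u,v):
    c=cv2.resize(F[v-33:v+33,u-30:u+30],None,fx=4.4,fy=4.4,interpolation=cv2.INTER_CUBIC)
    for k in range(0,60,10):
        cv2.putText(c,str(u-30+k),(int(k*4.4),8),0,.3,(255,255,0));cv2.line(c,(int(k*4.4),10),(int(k*4.4),14),(255,255,0))
        cv2.putText(c,str(v-33+k),(0,int(k*4.4)+4),0,.3,(255,255,0))
    return c
im=np.vstack([np.hstack([crop(T,337,199),crop(T,293,155),crop(T,218,230)]),np.hstack([crop(S,200,155),crop(S,203,208),crop(S,330,186)])])
print(im.shape);cv2.imwrite('pics/crops.png',im[...,::-1])
E
```

```text
(580, 792, 3)
```

View pics/crops.png

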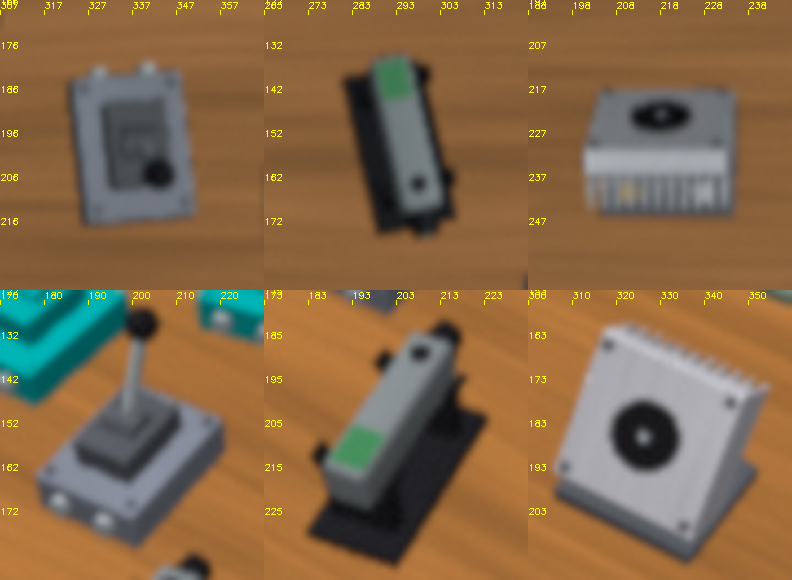

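```bash
cat > h.py <<'E'
import numpy as np,pickle,cv2
from scipy.optimize import least_squares
from scipy.spatial.transform import Rotation as R
C={n:pickle.load(open(f'{n}0.pkl','rb')) for n in('scene','top')}
def proj(n,P):
    c=C[n];M=np.asarray(c['camera_from_world']);p=np.asarray(P)@M[:3,:3].T+M[:3,3];f=192/np.tan(np.radians(c['fovy']/2))
    return p[...,:2]/p[...,2:]*f+[c['cx'],c['cy']]
def plane(n,uv,z):
    c=C[n];M=np.asarray(c['camera_from_world']);f=192/np.tan(np.radians(c['fovy']/2))
    d=M[:3,:3].T@np.array([(uv[0]-c['cx'])/f,(uv[1]-c['cy'])/f,1]);o=-M[:3,:3].T@M[:3,3]
    return o+d*(z-o[2])/d[2]
def tri(us,ut):
    r=least_squares(lambda p:np.r_[proj('scene',p)-us,proj('top',p)-ut],[.5,0,.05]);return r.x.round(4),r.fun.round(2)
E
python3 - <<'E'
from h import *
o=lambda off,p:np.array(p)/4.4+off
T1,T2,T3=(307,166),(263,122),(188,197);S1,S2,S3=(170,122),(173,175),(300,153)
print('ball',tri(o(S1,(142,34)),o(T1,(158,173))))
cc=[plane('top',o(T1,p),.035) for p in[(75,82),(180,72),(192,212),(85,224)]]
m=np.mean(cc,0);d=(cc[0]+cc[1]-cc[2]-cc[3]);print('ctl',m,np.degrees(np.arctan2(d[1],d[0])),np.linalg.norm(d)/2)
print('ball plane',plane('top',o(T1,(158,173)),.127),plane('scene',o(S1,(142,34)),.127))
a=tri(o(S2,(87,176)),o(T2,(127.5,55.5)));b=tri(o(S2,(169,47)),o(T2,(160,209)));print('therm',a,b)
for n,x,y in(('top',o(T2,(127.5,55.5)),o(T2,(160,209))),('scene',o(S2,(87,176)),o(S2,(169,47)))):
    A,B=plane(n,x,.081),plane(n,y,.081);print(n,A,B,(A+B)/2,np.degrees(np.arctan2(*(B-A)[1::-1])),np.linalg.norm(B-A))
print('plate',tri(o(S3,(117,146)),o(T3,(133,115))),plane('top',o(T3,(133,115)),.081),plane('scene',o(S3,(117,146)),.081))
sc=[(80,55),(203,113),(37,177),(156,237)]
P=np.array([plane('scene',o(S3,p),z) for p,z in zip(sc,[.119,.119,.039,.039])])
# scene-left points: face direction
print(P, [np.degrees(np.arctan2(*(P[i+1]-P[i])[1::-1])) for i in(0,2)])
Q=np.array([plane('top',o(T3,p),.039) for p in[(77,93),(194,93)]]);print(Q)
E
```

```text
ball (array([ 0.4311, -0.2935,  0.1266]), array([-0.56, -0.07, -0.48,  0.36]))
ctl [ 0.46317597 -0.29161559  0.035     ] 2.8193951380944053 0.11616728679761068
ball plane [ 0.43224708 -0.29505182  0.127     ] [ 0.43068242 -0.29142003  0.127     ]
therm (array([ 0.6879, -0.1238,  0.0799]), array([-1.45, -0.18, -1.49,  1.09])) (array([ 0.5653, -0.1527,  0.0725]), array([-0.41, -0.05, -0.39,  0.28]))
top [ 0.69165065 -0.12905729  0.081     ] [ 0.56470081 -0.1534372   0.081     ] [ 0.62817573 -0.14124724  0.081     ] -169.12906202600712 0.12926964768008786
scene [ 0.68669397 -0.11927452  0.081     ] [ 0.5701558  -0.14616144  0.081     ] [ 0.62842489 -0.13271798  0.081     ] -167.00842019529443 0.11959954854770134
plate (array([0.3752, 0.1342, 0.0762]), array([-0.54, -0.02, -0.56,  0.3 ])) [0.37594605 0.13182464 0.081     ] [0.37833345 0.13740632 0.081     ]
[[0.35221767 0.08971922 0.119     ]
 [0.35226752 0.18389395 0.119     ]
 [0.40001676 0.09028054 0.039     ]
 [0.4003238  0.18457421 0.039     ]] [np.float64(89.9696722214314), np.float64(89.813433749096)]
[[0.39673601 0.18149708 0.039     ]
 [0.39650434 0.08620984 0.039     ]]
```

```bash
python3 -m creep '{"rotation":[[0,0,0.98],[0,0,0.98],[0,0,0.98],[0,0,0.96],[0,0,0],[0,0,0],[0,0,0],[0,0,0],[0,0,0],[0,0,0],[0,0,0],[0,0,0],[0,0,0],[0,0,0],[0,0,0]],"xyz":[[0,0,0],[0,0,0],[0,0,0],[0,0,0],[0.23,-0.44,0],[0.23,-0.44,0],[0.23,-0.44,0],[0.23,-0.44,0],[0.23,-0.44,0],[0.23,-0.44,0],[0.23,-0.44,0],[0.23,-0.44,0],[0.23,-0.44,0],[0.23,-0.44,0],[0,0,0]],"claw":[-1,-1,-1,-1,-1,-1,-1,-1,-1,-1,-1,-1,-1,-1,-1]}' 60
```

```text
t: 1.6
ee_pos: [0.3757, -0.2906, 0.2531]
ee_rot: [1.0, 0.002, 0.0, -0.001]
force: [0.4, -0.6, -0.3]
grip_width: 0.003
gripper_force: 0.0
```

```bash
python3 -m creep '{"rotation":[[0,0,0],[0,0,0],[0,0,0],[0,0,0],[0,0,0],[0,0,0],[0,0,0]],"xyz":[[0,0.05,0.4],[0,0,0.4],[0,0,0.4],[0,0,0.4],[0,0,0.4],[0,0,0.38],[0,0,0]],"claw":[-1,-1,-1,-1,-1,-1,-1]}'; python3 - <<'E'
from bench import ctrl
import cv2
S=ctrl.camera('scene')['frame'][90:210,140:290];T=ctrl.camera('top')['frame'][150:270,270:420]
import numpy as np
cv2.imwrite('pics/push.png',cv2.resize(np.hstack([S,T]),(780,312),interpolation=cv2.INTER_CUBIC)[...,::-1])
E
```

```text
t: 2.3
ee_pos: [0.3734, -0.2957, 0.1326]
ee_rot: [1.0, -0.0, -0.001, -0.001]
force: [-0.5, -0.7, 0.4]
grip_width: 0.003
gripper_force: 0.0
```

View pics/push.png

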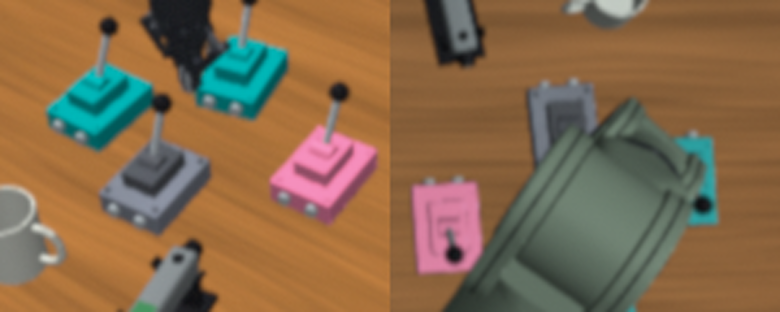

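The closed fingers stand behind the grey lever, with the ball at about (163,103) in the left crop and the way clear. Pushing now.

```bash
python3 -m creep '{"rotation":[[0,0,0],[0,0,0],[0,0,0],[0,0,0],[0,0,0],[0,0,0],[0,0,0],[0,0,0],[0,0,0],[0,0,0],[0,0,0]],"xyz":[[0.2,0,0],[0.2,0,0],[0.2,-0.02,0],[0.2,-0.02,0],[0.2,-0.02,0],[0.2,-0.02,0],[0.2,-0.02,0],[0.2,0,0],[0.2,0,0],[0.2,0,0],[0,0,0]],"claw":[-1,-1,-1,-1,-1,-1,-1,-1,-1,-1,-1]}'
```

```text
t: 3.5
ee_pos: [0.4756, -0.2903, 0.1341]
ee_rot: [1.0, 0.0, 0.0, -0.0]
force: [-0.3, -1.3, 0.6]
grip_width: -0.002
gripper_force: 0.0
```

```bash
python3 -m creep '{"rotation":[[0,0,0],[0,0,0],[0,0,0]],"xyz":[[0.1,0,0],[0.1,0,0],[0,0,0]],"claw":[-1,-1,-1]}'; python3 - <<'E'
from bench import ctrl
import cv2
S=ctrl.camera('scene')['frame'][90:210,140:290];T=ctrl.camera('top')['frame'][150:270,270:420]
import numpy as np
cv2.imwrite('pics/push2.png',cv2.resize(np.hstack([S,T]),(780,312),interpolation=cv2.INTER_CUBIC)[...,::-1])
from h import *
print(proj('scene',[.507,-.289,.127]))
E
```

```text
t: 3.8
ee_pos: [0.4794, -0.2909, 0.1338]
ee_rot: [1.0, -0.001, -0.005, -0.001]
force: [-32.0, 2.4, 14.8]
grip_width: 0.0
gripper_force: 16.3
[187.0200287 143.7110589]
```

View pics/push2.png

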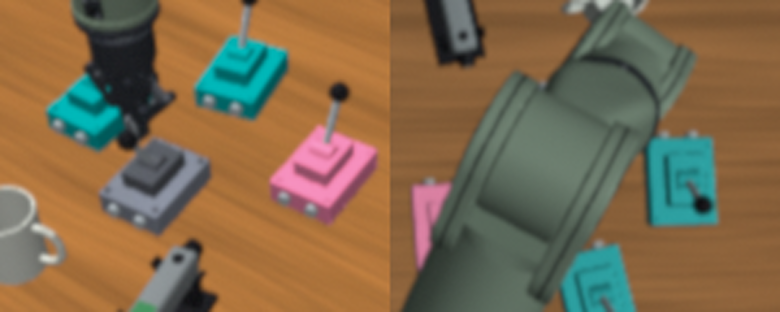

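Force reads -32 N at the stop and the ball sits at about (190,144), where the fully-over position projects, so the lever is on. Next I'll back off and go above the thermometer.

```bash
python3 -m creep '{"rotation":[[0,0,0],[0,0,0],[0,0,0],[0,0,0],[0,0,0],[0,0,0],[0,0,0],[0,0,0],[0,0,0],[0,0,0],[0,0,0],[0,0,0],[0,0,0],[0,0,0],[0,0,-0.84],[0,0,-0.83],[0,0,0]],"xyz":[[-0.2,0,0],[-0.2,0,0],[0,0,-0.5],[0,0,-0.5],[0,0,-0.5],[0,0,-0.5],[0.41,-0.385,0],[0.41,-0.385,0],[0.41,-0.385,0],[0.41,-0.385,0],[0.41,-0.385,0],[0.41,-0.385,0],[0.41,-0.385,0],[0.36,-0.385,0],[0,0,0],[0,0,0],[0,0,0]],"claw":[-1,-1,-1,-1,-1,-1,0.9,0.9,0.9,0.9,0.9,0.9,0.9,0.9,0.9,0.9,0.9]}'; python3 - <<'E'
from bench import ctrl
import cv2,numpy as np
S=ctrl.camera('scene')['frame'][110:250,130:305];T=ctrl.camera('top')['frame'][90:230,220:395]
cv2.imwrite('pics/above.png',cv2.resize(np.hstack([S,T]),(798,319),interpolation=cv2.INTER_CUBIC)[...,::-1])
E
```

```text
t: 5.6
ee_pos: [0.6258, -0.1369, 0.2343]
ee_rot: [0.995, 0.101, -0.0, -0.0]
force: [0.1, 0.8, -0.4]
grip_width: 0.954
gripper_force: 0.0
```

View pics/above.png

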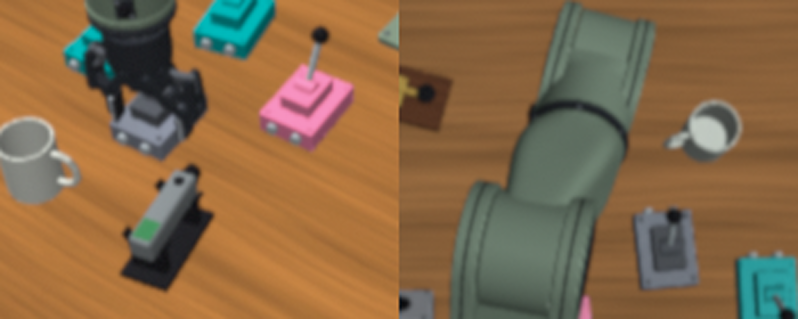

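The top crop shows the lever ball at the far side (675,214), so the lever is on. The mug and thermometer are untouched. Descending to grip.

```bash
python3 -m creep '{"rotation":[[0,0,0],[0,0,0],[0,0,0],[0,0,0],[0,0,0],[0,0,0],[0,0,0],[0,0,0],[0,0,0],[0,0,0]],"xyz":[[0.04,0,0.4],[0,0,0.4],[0,0,0.4],[0,0,0.4],[0,0,0.4],[0,0,0.4],[0,0,0.4],[0,0,0.3],[0,0,0.26],[0,0,0]],"claw":[0.9,0.9,0.9,0.9,0.9,0.9,0.9,0.9,0.9,0.9]}' && python3 -m creep '{"rotation":[[0,0,0],[0,0,0],[0,0,0],[0,0,0],[0,0,0],[0,0,0],[0,0,0],[0,0,0]],"xyz":[[0,0,0],[0,0,0],[0,0,0],[0,0,0],[0,0,0],[0,0,0],[0,0,0],[0,0,0]],"claw":[0.4,0.2,0,-0.1,-0.15,-0.2,-0.3,-0.4]}' 40
```

```text
t: 6.7
ee_pos: [0.6272, -0.1363, 0.0649]
ee_rot: [0.995, 0.099, -0.001, -0.0]
force: [0.4, 0.5, 0.2]
grip_width: 0.95
gripper_force: 0.0
t: 7.5
ee_pos: [0.628, -0.1366, 0.0666]
ee_rot: [0.995, 0.1, 0.0, 0.0]
force: [-0.9, -1.8, 5.5]
grip_width: 0.391
gripper_force: 40.4
```

```bash
python3 -m creep '{"rotation":[[0,0,0],[0,0,0],[0,0,0],[0,0,0],[0,0,0],[0,0,0],[0,0,0],[0,0,0],[0,0,0],[0,0,0],[0,0,0],[0,0,0]],"xyz":[[0,0,0],[0,0,-0.1],[0,0,-0.2],[0,0,-0.3],[0,0,-0.4],[0,0,-0.4],[0,0,-0.4],[0,0,-0.4],[0,0,-0.4],[0,0,-0.3],[0,0,-0.2],[0,0,0]],"claw":[-1,-1,-1,-1,-1,-1,-1,-1,-1,-1,-1,-1]}' 60 && python3 -m creep '{"rotation":[[0,0,0.4],[0,0,0.4],[0,0,0.4],[0,0,0.46],[0,0,0],[0,0,0],[0,0,0],[0,0,0],[0,0,0],[0,0,0],[0,0,0],[0,0,0],[0,0,0],[0,0,0],[0,0,0],[0,0,0],[0,0,0],[0,0,0],[0,0,0]],"xyz":[[0,0,0],[0,0,0],[0,0,0],[0,0,0],[-0.07,-0.2,0],[-0.143,-0.418,0],[-0.143,-0.418,0],[-0.143,-0.418,0],[-0.143,-0.418,0],[-0.143,-0.418,0],[-0.143,-0.418,0],[-0.143,-0.418,0],[-0.143,-0.418,0],[-0.143,-0.418,0],[-0.143,-0.418,0],[-0.143,-0.418,0],[-0.143,-0.418,0],[-0.07,-0.2,0],[0,0,0]],"claw":[-1,-1,-1,-1,-1,-1,-1,-1,-1,-1,-1,-1,-1,-1,-1,-1,-1,-1,-1]}'; python3 -m creep '{"rotation":[[0,0.4,0],[0,0.6,0],[0,0.6,0],[0,0.6,0],[0,0.6,0],[0,0.6,0],[0,0.6,0],[0,0.36,0],[0,0,0],[0,0,0]],"xyz":[[0,0,0],[0,0,0],[0,0,0],[0,0,0],[0,0,0],[0,0,0],[0,0,0],[0,0,0],[0,0,0],[0,0,0]],"claw":[-1,-1,-1,-1,-1,-1,-1,-1,-1,-1]}'
```

```text
t: 8.7
ee_pos: [0.6281, -0.1364, 0.223]
ee_rot: [0.995, 0.1, 0.001, 0.0]
force: [0.5, 0.1, -2.9]
grip_width: 0.388
gripper_force: 59.8
t: 10.6
ee_pos: [0.5341, 0.1357, 0.2212]
ee_rot: [1.0, 0.002, -0.0, -0.0]
force: [-0.6, -0.6, -1.8]
grip_width: 0.389
gripper_force: 59.9
t: 11.6
ee_pos: [0.543, 0.1379, 0.234]
ee_rot: [0.969, -0.0, 0.249, 0.003]
force: [-0.4, 0.1, -2.8]
grip_width: 0.391
gripper_force: 60.4
```

```bash
python3 -m creep '{"rotation":[[0,0,0],[0,0,0],[0,0,0],[0,0,0],[0,0,0],[0,0,0],[0,0,0],[0,0,0]],"xyz":[[-0.138,0,0.184],[-0.138,0,0.184],[-0.138,0,0.184],[-0.138,0,0.184],[-0.138,0,0.184],[0,0,0],[0,0,0],[0,0,0]],"claw":[-1,-1,-1,-1,-1,-1,-1,-1]}'; python3 - <<'E'
from bench import ctrl
import cv2,numpy as np
from h import *
s=ctrl.sense();Rt=R.from_quat(s['ee_rot']).as_matrix();p=np.array(s['ee_pos']);print(p,Rt.round(3).tolist())
lens=p-Rt[:,0]*.085+Rt[:,2]*(.0215-.018)
print('lens',lens,'plate in lens frame',[float(v@(np.array([.377,.135,.081])-lens)) for v in(-Rt[:,0],Rt[:,1],-Rt[:,2])])
S=ctrl.camera('scene')['frame'][110:250,255:430];T=ctrl.camera('top')['frame'][130:270,160:335]
cv2.imwrite('pics/aim.png',cv2.resize(np.hstack([S,T]),(798,319),interpolation=cv2.INTER_CUBIC)[...,::-1])
print('lens px',proj('scene',lens))
E
```

```text
t: 12.4
ee_pos: [0.5494, 0.1463, 0.2003]
ee_rot: [0.973, -0.002, 0.23, 0.009]
force: [-0.1, -1.0, -2.0]
grip_width: 0.39
gripper_force: 60.3
[0.54936419 0.14629836 0.20026163] [[0.895, -0.009, 0.447], [0.0, -1.0, -0.019], [0.447, 0.017, -0.894]]
lens [0.47489375 0.14622004 0.15913501] plate in lens frame [0.12249751481654284, 0.010697689474917308, -0.02634529890027]
lens px [313.84553136 190.2580085 ]
```

View pics/aim.png

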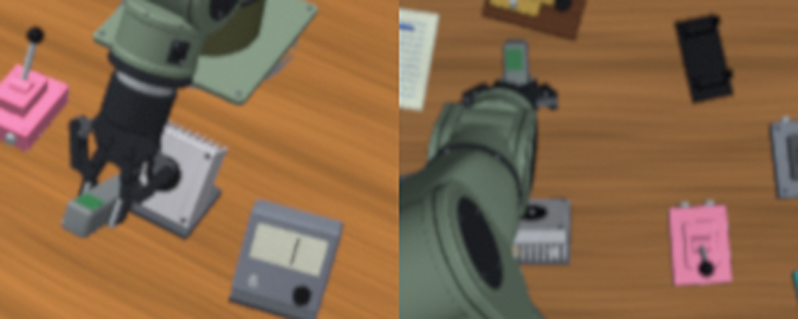

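The arm fell short of the commanded pose. The view shows the thermometer held over the plate at about (0.55, 0.146). I'll check the joint ranges.

```bash
python3 -c "
from bench import ctrl
s=ctrl.sense();print(s['qpos'].round(3) if hasattr(s['qpos'],'round') else s['qpos'], s['t'])"
```

```text
[-5.890e-01  6.980e-01  3.020e-01  2.041e+00 -4.880e-01  1.000e-03
 -1.484e+00] 12.5
```

```bash
cat >> h.py <<'E'
def delta(p,tilt,yaw=0):
    "units to go to TCP p with tool tilt/yaw (deg): rotation first, then shift in the new axes"
    from bench import ctrl
    s=ctrl.sense();R0=R.from_quat(s['ee_rot']);R1=R.from_euler('z',yaw,degrees=True)*R.from_euler('x',180,degrees=True)*R.from_euler('y',tilt,degrees=True)
    print('rot',((R0.inv()*R1).as_rotvec()/.12).round(2),'shift',(R1.inv().apply(np.array(p)-s['ee_pos'])/.05).round(2))
def aim():
    from bench import ctrl
    s=ctrl.sense();Rt=R.from_quat(s['ee_rot']).as_matrix();p=np.array(s['ee_pos'])
    lens=p-Rt[:,0]*.085+Rt[:,2]*.0035
    print('plate in lens',[round(float(v@(np.array([.377,.135,.081])-lens)),4) for v in(-Rt[:,0],Rt[:,1],-Rt[:,2])],'ang',np.arccos(Rt[:,0]@[.866,0,.5]).round(3),np.round(s['qpos'],2),s['t'])
E
python3 -c "
from h import *
delta([.566,.135,.146],18)"
```

```text
rot [ 0.16 -1.24 -0.01] shift [-0.02  0.23  1.14]
```

```bash
python3 -m creep '{"rotation":[[0.04,-0.31,0],[0.04,-0.31,0],[0.04,-0.31,0],[0.04,-0.31,0],[0,0,0],[0,0,0],[0,0,0],[0,0,0],[0,0,0],[0,0,0],[0,0,0]],"xyz":[[0,0,0],[0,0,0],[0,0,0],[0,0,0],[0,0.04,0.19],[0,0.04,0.19],[0,0.04,0.19],[0,0.04,0.19],[0,0.04,0.19],[0,0.03,0.19],[0,0,0]],"claw":[-1,-1,-1,-1,-1,-1,-1,-1,-1,-1,-1]}'; python3 -c "
from h import *
aim();delta([.566,.135,.146],18)"
```

```text
t: 13.6
ee_pos: [0.5669, 0.1344, 0.1446]
ee_rot: [0.988, -0.001, 0.156, 0.0]
force: [0.2, -1.0, -2.2]
grip_width: 0.393
gripper_force: 60.3
plate in lens [0.1153, -0.0003, 0.0015] ang 0.211 [-0.47  0.81  0.24  1.91 -0.48  0.16 -1.43] 13.6
rot [ 0.01  0.01 -0.01] shift [-0.01 -0.01 -0.03]
```

```bash
python3 -m creep '{"rotation":[[0,0,0],[0,0,0],[0,0,0],[0,0,0],[0,0,0],[0,0,0],[0,0,0],[0,0,0],[0,0,0],[0,0,0],[0,0,0],[0,0,0],[0,0,0],[0,0,0],[0,0,0],[0,0,0],[0,0,0],[0,0,0],[0,0,0],[0,0,0]],"xyz":[[0,0,0],[0,0,0],[0,0,0],[0,0,0],[0,0,0],[0,0,0],[0,0,0],[0,0,0],[0,0,0],[0,0,0],[0,0,0],[0,0,0],[0,0,0],[0,0,0],[0,0,0],[0,0,0],[0,0,0],[0,0,0],[0,0,0],[0,0,0]],"claw":[-1,-1,-1,-1,-1,-1,-1,-1,-1,-1,-1,-1,-1,-1,-1,-1,-1,-1,-1,-1]}'; python3 - <<'E'
from bench import ctrl
import cv2,numpy as np
from h import *
S=ctrl.camera('scene')['frame'][130:230,260:385];T=ctrl.camera('top')['frame'][130:270,160:335]
cv2.imwrite('pics/aim2.png',cv2.resize(S,(750,600),interpolation=cv2.INTER_CUBIC)[...,::-1])
aim()
s=ctrl.sense();Rt=R.from_quat(s['ee_rot']);p=np.array(s['ee_pos'])
# expected pixels in crop: rear-top edge corners of body, lens
for q in([.065,.017,-.0145],[.065,-.017,-.0145],[.065,.017,.0215],[.065,-.017,.0215],[-.085,0,.0035]):
    print(((proj('scene',p+Rt.apply(q))-[260,130])*6).round(0))
E
```

```text
t: 15.6
ee_pos: [0.5669, 0.1349, 0.1458]
ee_rot: [0.988, -0.001, 0.156, -0.0]
force: [0.5, 0.5, -2.1]
grip_width: 0.392
gripper_force: 60.3
plate in lens [0.1157, 0.0001, 0.0005] ang 0.209 [-0.47  0.81  0.24  1.91 -0.48  0.16 -1.43] 15.7
[ 87. 518.]
[153. 554.]
[ 72. 584.]
[138. 620.]
[283. 428.]
```

View pics/aim2.png

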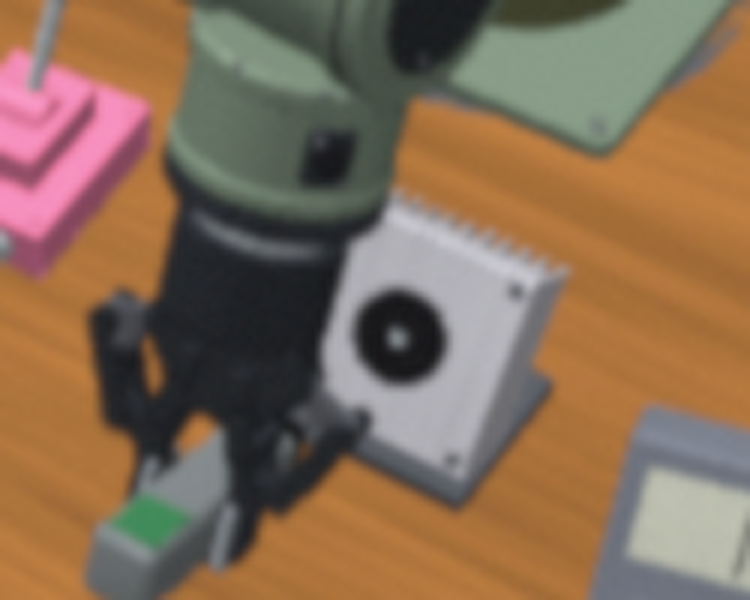

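The thermometer's rear end sits at about (90–150, 530–560), within roughly 2 image pixels of where I predicted it, so the grip hasn't slipped. The hold was steady. Returning now.

```bash
python3 -m creep '{"rotation":[[0,0,0],[0,0,0],[0,0,0],[0,0,0],[0,0,0],[0,0,0],[0,0,0],[0,0,0],[0,0,0],[0,0,0],[0,-0.4,0],[0,-0.5,0],[0,-0.5,0],[0,-0.5,0],[0,-0.4,0],[0,-0.32,0],[0,0,0]],"xyz":[[0,0,0],[0,0,0],[0,0,0],[0,0,0],[0.05,0,-0.15],[0.1,0,-0.3],[0.1,0,-0.3],[0.1,0,-0.3],[0.1,0,-0.3],[0.05,0,-0.15],[0,0,0],[0,0,0],[0,0,0],[0,0,0],[0,0,0],[0,0,0],[0,0,0]],"claw":[-1,-1,-1,-1,-1,-1,-1,-1,-1,-1,-1,-1,-1,-1,-1,-1,-1]}'; python3 -c "
from h import *
aim();delta([.628,-.1365,.223],0,0);delta([.628,-.1365,.223],0,11.5)"
```

```text
t: 17.4
ee_pos: [0.5679, 0.1346, 0.2246]
ee_rot: [1.0, -0.001, -0.0, 0.0]
force: [0.6, -0.0, -2.8]
grip_width: 0.391
gripper_force: 60.3
plate in lens [0.1058, -0.0001, -0.1403] ang 0.524 [-0.49  0.79  0.43  1.5  -0.37  0.93 -1.53] 17.4
rot [ 0.    0.01 -0.01] shift [1.2  5.42 0.03]
rot [-0.    0.01 -1.68] shift [0.1  5.55 0.03]
```

```bash
python3 -m creep '{"rotation":[[0,0,0],[0,0,0],[0,0,0],[0,0,0],[0,0,0],[0,0,0],[0,0,0],[0,0,0],[0,0,0],[0,0,0],[0,0,0],[0,0,0],[0,0,0],[0,0,0],[0,0,0],[0,0,-0.4],[0,0,-0.5],[0,0,-0.5],[0,0,-0.28],[0,0,0]],"xyz":[[0.04,0.2,0],[0.09,0.4,0],[0.09,0.4,0],[0.09,0.4,0],[0.09,0.4,0],[0.09,0.4,0],[0.09,0.4,0],[0.09,0.4,0],[0.09,0.4,0],[0.09,0.4,0],[0.09,0.4,0],[0.09,0.4,0],[0.09,0.4,0],[0.08,0.4,0],[0.09,0.42,0],[0,0,0],[0,0,0],[0,0,0],[0,0,0],[0,0,0]],"claw":[-1,-1,-1,-1,-1,-1,-1,-1,-1,-1,-1,-1,-1,-1,-1,-1,-1,-1,-1,-1]}'; python3 - <<'E'
from bench import ctrl
import cv2,numpy as np
from h import *
delta([.628,-.1365,.11],0,11.5)
E
```

```text
t: 19.4
ee_pos: [0.6315, -0.1566, 0.225]
ee_rot: [0.995, 0.1, 0.0, -0.0]
force: [0.2, 0.4, -2.4]
grip_width: 0.392
gripper_force: 60.3
rot [-0. -0. -0.] shift [ 0.01 -0.41  2.3 ]
```

```bash
python3 -m creep '{"rotation":[[0,0,0],[0,0,0],[0,0,0],[0,0,0],[0,0,0],[0,0,0],[0,0,0],[0,0,0],[0,0,0],[0,0,0]],"xyz":[[0,-0.2,0.1],[0.01,-0.21,0.3],[0,0,0.3],[0,0,0.3],[0,0,0.3],[0,0,0.3],[0,0,0.3],[0,0,0.3],[0,0,0.1],[0,0,0]],"claw":[-1,-1,-1,-1,-1,-1,-1,-1,-1,-1]}'; python3 - <<'E'
from bench import ctrl
import cv2,numpy as np
from h import *
delta([.628,-.1365,.0666],0,11.5)
E
```

```text
t: 20.4
ee_pos: [0.6278, -0.1357, 0.1092]
ee_rot: [0.995, 0.1, -0.0, -0.0]
force: [0.3, 0.3, -1.2]
grip_width: 0.389
gripper_force: 60.3
rot [-0.01  0.01 -0.  ] shift [-0.    0.02  0.85]
```

```bash
python3 -m creep '{"rotation":[[0,0,0],[0,0,0],[0,0,0],[0,0,0],[0,0,0],[0,0,0],[0,0,0],[0,0,0]],"xyz":[[0,0.01,0.15],[0,0.01,0.15],[0,0,0.15],[0,0,0.15],[0,0,0.12],[0,0,0.07],[0,0,0.04],[0,0,0]],"claw":[-1,-1,-1,-1,-1,-1,-1,-1]}'
```

```text
t: 21.2
ee_pos: [0.6283, -0.1369, 0.0682]
ee_rot: [0.995, 0.1, -0.0, -0.0]
force: [0.6, 0.3, -2.5]
grip_width: 0.389
gripper_force: 60.3
```

```bash
python3 -m creep '{"rotation":[[0,0,0],[0,0,0],[0,0,0],[0,0,0]],"xyz":[[0,0,0.02],[0,0,0.02],[0,0,0],[0,0,0]],"claw":[-1,-1,-1,-1]}'
```

```text
t: 21.6
ee_pos: [0.6285, -0.137, 0.0667]
ee_rot: [0.995, 0.1, 0.0, -0.0]
force: [-1.7, 1.0, 5.2]
grip_width: 0.39
gripper_force: 61.0
```

Contact with the saddles is felt. Releasing, then going up.

```bash
python3 -m creep '{"rotation":[[0,0,0],[0,0,0],[0,0,0],[0,0,0],[0,0,0],[0,0,0],[0,0,0],[0,0,0],[0,0,0],[0,0,0],[0,0,0],[0,0,0],[0,0,0],[0,0,0]],"xyz":[[0,0,0],[0,0,0],[0,0,0],[0,0,0],[0,0,0],[0,0,0],[0,0,-0.2],[0,0,-0.4],[0,0,-0.4],[0,0,-0.5],[0,0,-0.5],[0,0,-0.5],[0,0,-0.5],[0,0,0]],"claw":[-0.1,0.1,0.4,0.9,0.9,0.9,0.9,0.9,0.9,0.9,0.9,0.9,0.9,0.9]}' 40; python3 - <<'E'
from bench import ctrl
import cv2,numpy as np
from h import *
delta([.555,-.285,.22],0,0)
S=ctrl.camera('scene')['frame'][110:250,130:305];T=ctrl.camera('top')['frame'][90:230,220:395]
cv2.imwrite('pics/back.png',cv2.resize(np.hstack([S,T]),(798,319),interpolation=cv2.INTER_CUBIC)[...,::-1])
E
```

```text
t: 23.0
ee_pos: [0.6293, -0.1374, 0.2202]
ee_rot: [0.995, 0.1, 0.002, 0.001]
force: [0.2, 0.1, -0.1]
grip_width: 0.949
gripper_force: 0.0
rot [ 0.01 -0.04  1.67] shift [-1.49  2.95  0.  ]
```

View pics/back.png

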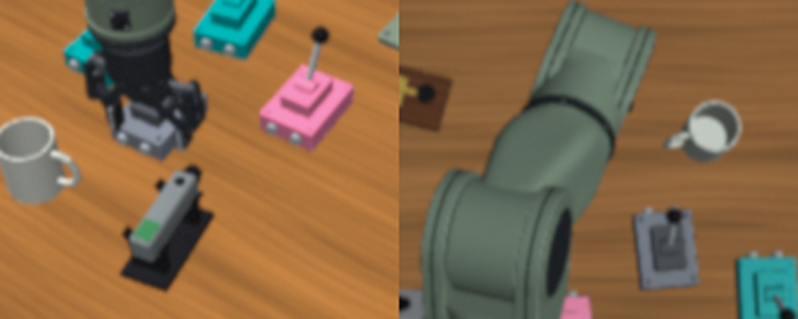

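The thermometer lies in its rest as before (body at (170,215) in the left crop). The lever ball is still on at (675,214) in the right crop, and the mug and key haven't moved. Now I'll get behind the lever.

```bash
python3 -m creep '{"rotation":[[0,0,0.56],[0,0,0.56],[0,0,0.55],[0,0,0],[0,0,0],[0,0,0],[0,0,0],[0,0,0],[0,0,0],[0,0,0],[0,0,0],[0,0,0]],"xyz":[[0,0,0],[0,0,0],[0,0,0],[-0.18,0.37,0],[-0.18,0.37,0],[-0.18,0.37,0],[-0.18,0.37,0],[-0.18,0.37,0],[-0.18,0.37,0],[-0.18,0.37,0],[-0.18,0.37,0],[0,0,0]],"claw":[-1,-1,-1,-1,-1,-1,-1,-1,-1,-1,-1,-1]}'; python3 -c "
from h import *
delta([.555,-.287,.134],0,0)"
```

```text
t: 24.3
ee_pos: [0.5545, -0.2876, 0.2158]
ee_rot: [1.0, -0.002, -0.001, 0.0]
force: [-0.4, 0.9, 0.2]
grip_width: -0.001
gripper_force: 0.0
rot [ 0.    0.01 -0.03] shift [ 0.01 -0.01  1.64]
```

```bash
python3 -m creep '{"rotation":[[0,0,0],[0,0,0],[0,0,0],[0,0,0],[0,0,0],[0,0,0],[0,0,0],[0,0,0],[0,0,0],[0,0,0],[0,0,0],[0,0,0],[0,0,0],[0,0,0],[0,0,0],[0,0,0]],"xyz":[[0,0,0.33],[0,0,0.33],[0,0,0.33],[0,0,0.33],[0,0,0.32],[0,0,0],[-0.2,0,0],[-0.2,0.02,0],[-0.2,0.02,0],[-0.2,0.02,0],[-0.2,0.02,0],[-0.2,0.02,0],[-0.2,0,0],[-0.2,0,0],[-0.2,0,0],[0,0,0]],"claw":[-1,-1,-1,-1,-1,-1,-1,-1,-1,-1,-1,-1,-1,-1,-1,-1]}'
```

```text
t: 25.9
ee_pos: [0.4658, -0.2901, 0.1349]
ee_rot: [1.0, -0.0, -0.0, -0.0]
force: [-0.9, -0.3, -0.1]
grip_width: -0.001
gripper_force: 0.0
```

```bash
python3 -m creep '{"rotation":[[0,0,0],[0,0,0]],"xyz":[[-0.08,0,0],[0,0,0]],"claw":[-1,-1]}'
```

```text
t: 26.1
ee_pos: [0.4624, -0.2899, 0.1345]
ee_rot: [1.0, 0.0, 0.0, -0.0]
force: [0.1, -0.7, 0.9]
grip_width: -0.003
gripper_force: 0.0
```

```bash
python3 -m creep '{"rotation":[[0,0,0],[0,0,0],[0,0,0]],"xyz":[[-0.08,0,0],[-0.04,0,0],[0,0,0]],"claw":[-1,-1,-1]}'
```

```text
t: 26.4
ee_pos: [0.4561, -0.29, 0.1343]
ee_rot: [1.0, -0.0, -0.0, -0.0]
force: [1.2, 0.1, -0.5]
grip_width: -0.004
gripper_force: 0.0
```

```bash
python3 -m creep '{"rotation":[[0,0,0],[0,0,0],[0,0,0]],"xyz":[[-0.05,0,0],[-0.02,0,0],[0,0,0]],"claw":[-1,-1,-1]}'
```

```text
t: 26.7
ee_pos: [0.4527, -0.29, 0.1343]
ee_rot: [1.0, -0.0, -0.0, -0.0]
force: [-0.5, 0.9, 0.6]
grip_width: -0.002
gripper_force: 0.0
```

```bash
python3 -m creep '{"rotation":[[0,0,0],[0,0,0],[0,0,0]],"xyz":[[-0.05,0,0],[0,0,0],[0,0,0]],"claw":[-1,-1,-1]}'
```

```text
t: 27.0
ee_pos: [0.4502, -0.29, 0.1343]
ee_rot: [1.0, 0.0, -0.0, -0.0]
force: [-1.0, -0.0, -0.5]
grip_width: 0.003
gripper_force: 0.0
```

```bash
python3 -m creep '{"rotation":[[0,0,0],[0,0,0],[0,0,0]],"xyz":[[-0.04,0,0],[0,0,0],[0,0,0]],"claw":[-1,-1,-1]}'
```

```text
t: 27.3
ee_pos: [0.449, -0.2899, 0.1343]
ee_rot: [1.0, 0.0, 0.001, 0.0]
force: [4.7, 0.3, -2.8]
grip_width: -0.001
gripper_force: 3.0
```

```bash
python3 -m creep '{"rotation":[[0,0,0],[0,0,0],[0,0,0]],"xyz":[[-0.03,0,0],[0,0,0],[0,0,0]],"claw":[-1,-1,-1]}' && python3 -m creep '{"rotation":[[0,0,0],[0,0,0],[0,0,0],[0,0,0],[0,0,0],[0,0,0],[0,0,0],[0,0,0],[0,0,0],[0,0,0],[0,0,0],[0,0,0],[0,0,0],[0,0,0]],"xyz":[[0.2,0,0],[0.2,0,0],[0,0,-0.4],[0,0,-0.5],[0,0,-0.5],[0,0,-0.5],[0,0,-0.4],[-0.2,0.4,0],[-0.4,0.4,0],[-0.4,0.4,0],[-0.4,0.4,0],[-0.4,0.4,0],[-0.4,0.4,0],[0,0,0]],"claw":[-1,-1,-1,-1,-1,-1,-1,-1,-1,-1,-1,-1,-1,-1]}'; python3 - <<'E'
from bench import ctrl
import cv2,numpy as np
S=ctrl.camera('scene')['frame'][110:250,130:305];T=ctrl.camera('top')['frame'][90:230,220:395]
cv2.imwrite('pics/end.png',cv2.resize(np.hstack([S,T]),(798,319),interpolation=cv2.INTER_CUBIC)[...,::-1])
E
```

```text
t: 27.6
ee_pos: [0.4487, -0.2899, 0.1344]
ee_rot: [1.0, 0.001, 0.002, 0.0]
force: [13.9, 0.9, -5.4]
grip_width: -0.002
gripper_force: 6.9
t: 29.0
ee_pos: [0.3538, -0.4125, 0.2494]
ee_rot: [1.0, -0.002, -0.001, 0.0]
force: [0.8, 0.3, 0.8]
grip_width: 0.001
gripper_force: 0.0
```

View pics/end.png

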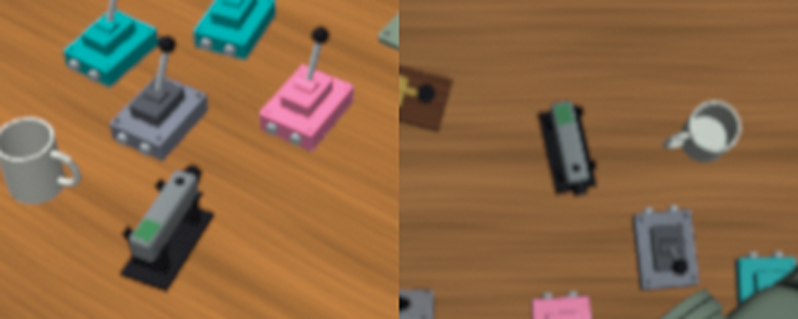

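The lever is back at the near stop, with the ball at (166,44) left and (680,267) right. The thermometer lies in its rest as at the start, and the mug and key are in place.

```bash
python3 -c "
from bench import ctrl
print(ctrl.job_done())"
```

```text
the job is handed in; nothing more can be done
None
```

I did every step in order and handed the job in at about 29 s; no verdict came back. I aimed at the plate from about 115 mm and 12° off square, because the wrist reached its joint limit short of the full 30° tilt; both are within the allowed range.

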